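# Hang the nesting rivet pans against the spring buffer

## Task

Hang the three steel pocket pans by their eyes on the hook's arm, open sides toward the tip: the large one first, then the middle one nested inside it, then the small one inside that. Press each one home as you hang it, with a firm but gentle push of about 10 N, the large one until the spring buffer behind it just gives and the others until they sit flat against the back of the pan before; do not bottom the buffer or force anything. Leave all three hanging still and upright and everything else on the bench alone.

Things in the scene. Friction and masses are not known exactly. Their poses are not given: they have to be found in the camera images.
- large_eye (a point): Large pan: upright grey pocket 116 wide (y) x 84 high (z) x 28 mm deep (x), open at the top and to -x, walls 4, ~420 g. Its 6 thick back plate (+x) rises as a tab 40 wide (y) with a hanging eye. Point: where the arm's centre lies when hung, mid plate, 114 above the pan's foot; tab top 30 above it, eye top a 45 deg V that centres on the arm, eye sides +-14, sill 26 below, pocket rim 30 below. Pinch tab edges across y.
- middle_eye (a point): Middle pan: upright grey pocket 100 wide (y) x 68 high (z) x 28 mm deep (x), open at the top and to -x, walls 4, ~340 g. Its 6 thick back plate (+x) rises as a tab 46 wide (y) with a hanging eye. Point: where the arm's centre lies when hung, mid plate, 106 above the pan's foot; tab top 30 above it, eye top a 45 deg V that centres on the arm, eye sides +-14, sill 26 below, pocket rim 38 below. Pinch tab edges across y.
- small_eye (a point): Small pan: upright grey pocket 84 wide (y) x 52 high (z) x 28 mm deep (x), open at the top and to -x, walls 4, ~270 g. Its 6 thick back plate (+x) rises as a tab 52 wide (y) with a hanging eye. Point: where the arm's centre lies when hung, mid plate, 98 above the pan's foot; tab top 30 above it, eye top a 45 deg V that centres on the arm, eye sides +-14, sill 26 below, pocket rim 46 below. Pinch tab edges across y.
- hook: Fixed stand with post (top at z 190 mm) and one level round arm, 12 mm thick, centre line at y = 0, z = 170. Origin: underside of base below the arm's root. The arm runs along the stand's -x. Pans hang with their x and z along the stand's, open side to the tip. A clamp collar with a sprung buffer plate sits on the arm; its place varies: plate's front face 49 to 89 mm from the origin, found by feel.
- hook_axis (a point): On the arm's centre line where its straight part ends, 175 mm from the stand's origin; same axes. From here an upturned tip runs on to 194 mm; its top is 14 mm above the centre line. A pan passes the tip with its eye point held about 14 mm above the centre line (5 mm clear above and below), then is lowered 14 mm to hang. Nested pans have 4 mm clearance at sides and floor.
- buffer (a joint): How far the buffer plate is pressed toward the post (m): 0 free, 0.006 bottomed; 4 N per mm, no preload. A pan resting its weight on the arm drags and hides part of the push. The plate reaches 15 mm above to 100 mm below the arm's centre line, and is 28 mm wide beside the tabs, so fingers on the tab edges pass it. Hung pans drag too, so some squeeze may remain.
- hammer: Bystander, to be left alone: hammer, 280 mm long, lying. Origin at the middle of its underside.
- coil_ring: Bystander, to be left alone: dark forged ring lying flat, 90 mm across, 12 mm high. Origin at the middle of its underside.
- band: Bystander, to be left alone: steel band ring lying flat, 68 mm across, 20 mm high. Origin at the middle of its underside.
- bar_stock: Bystander, to be left alone: square bar, 160 x 20 x 20 mm, lying. Origin at the middle of its underside.
- tin: Bystander, to be left alone: grey closed can, 66 mm across, 75 mm high. Origin at the middle of its underside.
- spanner: Bystander, to be left alone: wrench, 170 mm long, lying. Origin at the middle of its underside.
- swage: Bystander, to be left alone: dark steel block with holes, 90 x 90 x 35 mm. Origin at the middle of its underside.
There are look-alikes about, which are no part of the job. Leave any brown or turquoise look-alike of the part that bears middle_eye alone.

How it is judged (in metres and radians):
On the way, in this order (a step that is already met when the one before it is completed fails the run):
1. the large pan hangs from the arm by its eye and is pressed back until the buffer has given 1 mm (4 N) or more (x of large_eye in the frame of hook between -0.125 and -0.03 m and y of large_eye in the frame of hook between -0.005 and 0.005 m and z of large_eye in the frame of hook between 0.165 and 0.175 m and angle between the x axis of large_eye and the x axis of hook, either way round below 0.15 rad and x of hook_axis in the frame of large_eye below -0.02 m and value of joint buffer above 0.001 m), for 0.1 s.
2. the middle pan, hanging from the arm by its eye, is nested in the large one and pressed home against its back with 4 N or more (x of large_eye in the frame of hook between -0.125 and -0.03 m and y of large_eye in the frame of hook between -0.005 and 0.005 m and z of large_eye in the frame of hook between 0.165 and 0.175 m and angle between the x axis of large_eye and the x axis of hook, either way round below 0.15 rad and x of hook_axis in the frame of large_eye below -0.02 m and x of middle_eye in the frame of large_eye between -0.0085 and -0.0035 m and y of middle_eye in the frame of large_eye between -0.005 and 0.005 m and z of middle_eye in the frame of large_eye between -0.005 and 0.005 m and angle between the x axis of middle_eye and the x axis of large_eye, either way round below 0.06 rad and contact force between middle and large above 4 N), for 0.1 s.
3. the small pan, hanging from the arm by its eye, is nested in the middle one and pressed home against its back with 4 N or more (x of large_eye in the frame of hook between -0.125 and -0.03 m and y of large_eye in the frame of hook between -0.005 and 0.005 m and z of large_eye in the frame of hook between 0.165 and 0.175 m and angle between the x axis of large_eye and the x axis of hook, either way round below 0.15 rad and x of hook_axis in the frame of large_eye below -0.02 m and x of small_eye in the frame of middle_eye between -0.0085 and -0.0035 m and y of small_eye in the frame of middle_eye between -0.005 and 0.005 m and z of small_eye in the frame of middle_eye between -0.005 and 0.005 m and angle between the x axis of small_eye and the x axis of middle_eye, either way round below 0.06 rad and contact force between small and middle above 4 N), for 0.1 s.
At the end, for the whole second after the job is handed in: All three hang still by their eyes, within 5 mm of the arm sideways and in height, the large one square to the arm (0.15 rad) and upright (0.05 rad) against the buffer, the middle one nested in it and the small one in that, back plates flat together (within 2.5 mm and 0.06 rad) (x of large_eye in the frame of hook between -0.125 and -0.03 m and y of large_eye in the frame of hook between -0.005 and 0.005 m and z of large_eye in the frame of hook between 0.165 and 0.175 m and angle between the x axis of large_eye and the x axis of hook, either way round below 0.15 rad and x of hook_axis in the frame of large_eye below -0.02 m and x of middle_eye in the frame of large_eye between -0.0085 and -0.0035 m and y of middle_eye in the frame of large_eye between -0.005 and 0.005 m and z of middle_eye in the frame of large_eye between -0.005 and 0.005 m and angle between the x axis of middle_eye and the x axis of large_eye, either way round below 0.06 rad and x of small_eye in the frame of middle_eye between -0.0085 and -0.0035 m and y of small_eye in the frame of middle_eye between -0.005 and 0.005 m and z of small_eye in the frame of middle_eye between -0.005 and 0.005 m and angle between the x axis of small_eye and the x axis of middle_eye, either way round below 0.06 rad and angle between large_eye's own z axis and vertical below 0.05 rad and linear speed of each of large, middle, small below 0.02 m/s); the robot touches nothing.
It fails at once if the spring buffer is bottomed (pressed more than 5.5 mm, 22 N) (value of joint buffer above 0.0055 m).
It fails at once if a pan is forced against another pan with more than 30 N (contact force between large and middle above 30 N or contact force between any of middle, large and small above 30 N).
It fails at once if a pan or the robot is forced against the hook stand with more than 40 N (contact force between any of large, middle, small, the arm, the fingers and hook above 40 N).
It fails at once if a bystander is moved by more than 30 mm (distance of any of hammer, coil_ring, band, bar_stock, tin, spanner, swage from where it was at the start of the episode above 0.03 m).
It also fails if it takes over 72 s, if anything falls off the work surface, if the arm or the gripper's body presses on something with over 40 N, if the wrist force passes 120 N, or if a joint passes its speed limit or range.

## Robot

A 7-joint arm with a two-finger parallel gripper is mounted at the origin on the work surface. World frame = base frame: x ahead of the robot, y to its left, z up, the work surface at z = 0. Lengths are in m, angles in degrees, forces in N, time in s.
With the tool pointing down it reaches from about 0.4 to 0.85 m from the base axis. Payload 6.9 kg.
Tool frame: the origin (TCP) lies at the very end of the fingers, on their centre line; the grasp point (between the pads) lies 19 mm behind it (pinch_z is the distance from the TCP to the grasp point, in m); z points along the fingers, x is the direction in which the jaws open and shut, and the axes are right-handed (so a half turn about z gives the same grasp; the last joint's range is limited). The gripper opens to 85 mm and grips with 20 to 120 N. Pads are 22 mm wide; open, the fingers measure 114 mm over their backs; the gripper's body (76 mm by 85 mm) begins 54 mm behind the grasp point. The pads swing forward as they close: fully open they stand 13 mm farther back than shut.
Start: joints at [6.045, 29.078, -13.613, 85.955, 7.202, 65.827, -8.869], TCP at [0.625, -0, 0.231] pointing down, gripper open.
Joint ranges: [-176.47, 176.47], [-13.61, 117.27], [-81.72, 77.17], [0.22, 143.17], [-87.28, 267.28], [10, 112.55], [-165.47, 165.47]. Speed limits (degrees/s): [136.94, 136.94, 180, 180, 180, 180, 180].

## Interface

Orientations are given as a 3x3 rotation matrix whose columns are the frame's x, y, z axes.
In Python, from workcell import * gives the robot as it stands. The module is installed in compiled form; this text tells all that it offers.
- The arm moves only by the tool jog_arm, never from a script. Its argument "rows" is a list that holds one entry, the list of rows, each a list of 4 numbers: the shift along the world's x, y, z in mm, then the turn about the world's z in rad. A call has 1 to 10 rows; each row shifts and turns the commanded pose from where the row before left it; what a row does not reach is not made up. A row lasts 1/8 s, in which the tool goes at most 62.5 mm and 10.7 degrees, less where a joint would pass 70% of its speed; a pose out of reach is approached as far as the arm can. A call with a gripper value outside its range is refused whole. "gripper" is the closure in counts, from 0 (fully open) to 255 (shut), set as the call begins (left out, the last holds). The fingers move at their own pace and stop on an object; the grip force is fixed at half the most. Time passes only in rows, so rows that do not move let the fingers close. It gives the time, the measured TCP pose, the force and the opening at its end, in the units of the state.
- get_obs(): the state, without advancing time (a new reading comes with each control period).
- grab_frame(name): name is "scene" or "side" or "wrist"; returns the picture (420x560x3 uint8, blue, green, red); there is no depth.
- get_calibration(name): a dict with "intrinsics" (3x3 intrinsics, pixels), "xyz" and "orientation" of the camera in the world; the wrist camera has in their place "T_tool_cam" (4x4, takes a point from camera to tool coordinates, whose origin is the TCP and whose axes are the tool frame's). Camera axes: x right, y up, looking along -z (the intrinsics and any distortion apply to the point x, -y, -z); pixel columns grow to the right and rows downward; lengths in m; the calibration is good to about 2 mm. A picture is of the moment at which its call begins: read the wrist's pose just before it. get_calibration takes no time and is no camera call.
- job_done(): hands the job in, once; it reports no verdict.
The state is a dict: "t": time; "joints": joint angles; "joint_velocities": joint speeds; "joint_efforts": joint torques, N m; "position": TCP position; "tcp_rot": TCP orientation; "wrist_force": force on the tool from outside, world axes, zero at the start; "moment": the same for the moment, N m; "width": finger opening in m.
Only numpy, scipy, OpenCV 4.12 (cv2) and the standard library are available. Lean on these libraries where they do the work, as an engineer would, in place of code of your own. Each camera call takes 0.05 s, during which the arm holds its last target. There are 200 camera calls.

## Working session

There is one attempt and no reset: what is moved stays moved. The work goes in short steps, Python scripts to look and compute and a tool call to move; the robot and the scene stay as the last step left them, time stands still between calls to the robot, and variables do not carry over. Pictures are saved under pics/ and viewed, about 8 in all and at most 12, crops included, and the job is handed in when it is done.

Besides the shell and the picture viewer there is one more tool, called after "Emit:" in YAML: its name, and indented under it one key for each argument. jog_arm: Moves the arm, as the interface text tells. Its arguments: {"type":"object","properties":{"rows":{"type":"array"},"gripper":{"type":"number"}},"required":["rows"]}

```bash
mkdir -p pics
cat > h.py <<'E'
from workcell import *
import numpy as np, cv2
np.set_printoptions(precision=4,suppress=True)
def cam(name,obs=None):
    c=get_calibration(name)
    if name=="wrist":
        o=obs or get_obs(); T=np.array(c["T_tool_cam"]); R=np.array(o["tcp_rot"]); p=np.array(o["position"])
        return np.array(c["intrinsics"]),R@T[:3,3]+p,R@T[:3,:3],c
    return np.array(c["intrinsics"]),np.array(c["xyz"]),np.array(c["orientation"]),c
def proj(C,P):
    K,x,R,_=C; q=(np.atleast_2d(P)-x)@R*[1,-1,-1]; q=q@K.T; return q[:,:2]/q[:,2:]
def ray(C,uv):
    K,x,R,_=C; d=np.linalg.inv(K)@[uv[0],uv[1],1]; return x,R@(d*[1,-1,-1])
def onz(C,uv,z):
    x,d=ray(C,uv); return x+d*(z-x[2])/d[2]
def tri(C1,u1,C2,u2):
    a,d=ray(C1,u1); b,e=ray(C2,u2); s=np.linalg.lstsq(np.c_[d,-e],b-a,rcond=None)[0]
    return (a+d*s[0]+b+e*s[1])/2, np.linalg.norm(a+d*s[0]-b-e*s[1])
E
python3 - <<'E'
from h import *
o=get_obs(); print(o["t"],o["position"],o["tcp_rot"],o["wrist_force"],o["width"])
for n in("scene","side","wrist"):
    c=cam(n,o); print(n,c[3]); cv2.imwrite(f"pics/{n}0.png",grab_frame(n))
E
```

```text
0.0 [ 0.6245 -0.0001  0.2304] [[ 1.     -0.     -0.0018]
 [-0.     -1.     -0.    ]
 [-0.0018  0.     -1.    ]] [-0.8327  0.3303  0.1288] 0.08531028979913424
scene {'intrinsics': array([[436.0026,   0.    , 265.6821],
       [  0.    , 436.0026, 207.711 ],
       [  0.    ,   0.    ,   1.    ]]), 'xyz': array([0.8866, 0.5828, 0.9703]), 'orientation': array([[-0.8731, -0.3739,  0.3129],
       [ 0.4875, -0.6601,  0.5715],
       [-0.0071,  0.6515,  0.7586]])}
side {'intrinsics': array([[415.068 ,   0.    , 275.1206],
       [  0.    , 415.068 , 208.7035],
       [  0.    ,   0.    ,   1.    ]]), 'xyz': array([-0.1735, -0.8921,  0.8204]), 'orientation': array([[ 0.7554,  0.3363, -0.5624],
       [-0.655 ,  0.4114, -0.6338],
       [ 0.0182,  0.8471,  0.5311]])}
wrist {'intrinsics': array([[340.8537,   0.    , 277.7535],
       [  0.    , 340.8537, 210.2947],
       [  0.    ,   0.    ,   1.    ]]), 'T_tool_cam': array([[ 1.    , -0.0001,  0.0008, -0.0001],
       [ 0.0001, -0.9644, -0.2643, -0.0676],
       [ 0.0008,  0.2643, -0.9644, -0.143 ],
       [ 0.    ,  0.    ,  0.    ,  1.    ]])}
```

View pics/scene0.png

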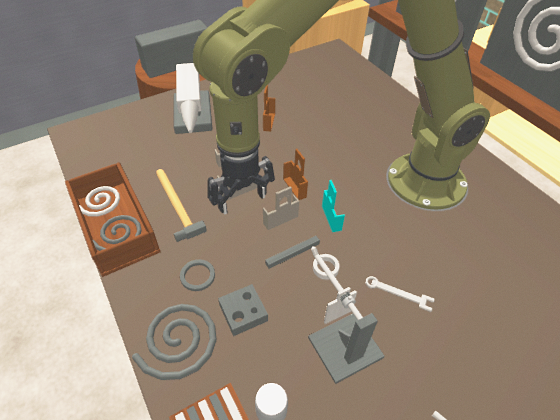

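View pics/side0.png

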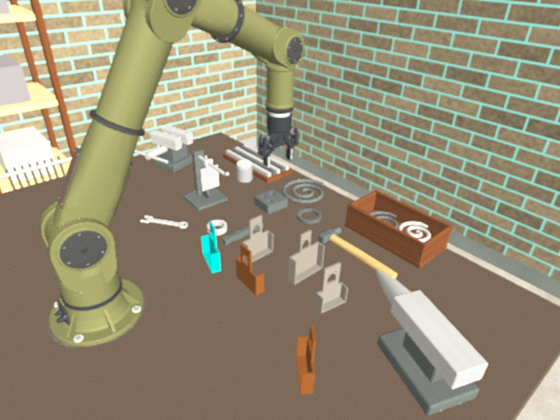

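The scene view shows the hook at (345,320) with the arm tip at (315,250), and one grey pan at (282,208); the others are hidden behind the gripper. The side view shows three grey pans near (258,240), (306,257) and (331,290). The look-alikes are turquoise (210,250) and brown (250,270), (306,360). I'll enlarge that part next.

Run:
```python
import cv2,numpy as np
a=cv2.imread("pics/side0.png")[205:320,225:360]; a=cv2.resize(a,None,fx=5,fy=5,interpolation=cv2.INTER_CUBIC)
for i in range(0,135,10): cv2.putText(a,str(225+i),(i*5,10),0,.35,(0,0,255)); cv2.line(a,(i*5,12),(i*5,18),(0,0,255))
for i in range(5,115,10): cv2.putText(a,str(205+i),(0,i*5),0,.35,(0,0,255)); cv2.line(a,(25,i*5),(32,i*5),(0,0,255))
cv2.imwrite("pics/s1.png",a)
```

```text
(no output)
```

View pics/s1.png

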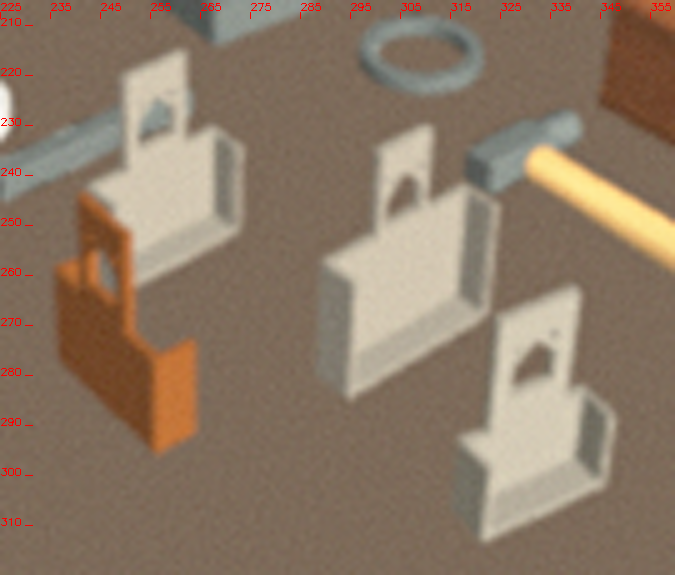

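Large is (306,257): widest, narrow tab. Small is (331,290): narrow with a wide tab. Middle is (258,240): grey, with a brown look-alike in front of it. Next I'll fit the poses and look closely at the hook.

```bash
cat >> h.py <<'E'
from scipy.optimize import least_squares
# W,H(pocket),eye height,tabW
PAN=dict(large=(116,84,114,40),middle=(100,68,106,46),small=(84,52,98,52))
def panpts(n):
    W,H,E,T=PAN[n]
    return {k:np.array(v)/1000 for k,v in dict(tl=(-3,T/2,E+30),tr=(-3,-T/2,E+30),bl=(-25,W/2,0),br=(-25,-W/2,0),
      rl=(-25,W/2,H),rr=(-25,-W/2,H),tlb=(3,T/2,E+30),trb=(3,-T/2,E+30),kl=(3,W/2,H),kr=(3,-W/2,H)).items()}
def place(p,q):
    c,s=np.cos(q[2]),np.sin(q[2]); return np.array([[c,-s,0],[s,c,0],[0,0,1]])@p+[q[0],q[1],0]
def fit(pts,meas,q0):
    f=lambda q:np.concatenate([(proj(C,place(pts[k],q))[0]-uv) for C,k,uv in meas])
    r=least_squares(f,q0,loss="soft_l1"); return r.x,r.fun.reshape(-1,2)
E
python3 - <<'E'
from h import *
S=cam("side")
M=dict(large=dict(tl=(300.4,235),tr=(311.2,229.8),bl=(294.8,284.6),br=(322.8,267.4)),
 middle=dict(tl=(249.8,219.8),tr=(262,215),br=(273,251.4)),
 small=dict(tl=(324.6,268.6),tr=(340.8,262.6),bl=(322.4,313.2),br=(346.2,302)))
for n,m in M.items():
    x0=onz(S,m["br"],0)
    q,r=fit(panpts(n),[(S,k,v) for k,v in m.items()],[x0[0],x0[1],0])
    print(n,q,np.degrees(q[2])); print(r)
f=lambda n,x,y,w,h,s:cv2.resize(cv2.imread(f"pics/{n}0.png")[y:y+h,x:x+w],None,fx=s,fy=s,interpolation=cv2.INTER_CUBIC)
a=f("scene",265,235,130,150,4); b=f("side",180,145,65,70,4)
for im,x,y in((a,265,235),(b,180,145)):
    for i in range(0,im.shape[1]//4,10): cv2.putText(im,str(x+i),(i*4,9),0,.33,(0,0,255)); cv2.line(im,(i*4,11),(i*4,15),(0,0,255))
    for i in range(5,im.shape[0]//4,10): cv2.putText(im,str(y+i),(0,i*4),0,.33,(0,0,255)); cv2.line(im,(24,i*4),(29,i*4),(0,0,255))
o=np.zeros((600,790,3),np.uint8); o[:600,:520]=a; o[:280,525:785]=b; cv2.imwrite("pics/hk.png",o)
E
```

```text
large [ 0.5277 -0.2334  1.5753] 90.25935207228403
[[ 0.8192  0.2864]
 [ 0.1015  0.221 ]
 [-0.2671 -0.4249]
 [-0.6255 -0.0144]]
middle [ 0.4745 -0.0734  1.4936] 85.57932284499434
[[-0.2555  0.1104]
 [ 0.2346  0.0872]
 [ 0.025  -0.2029]]
small [ 0.4939 -0.3687  1.4104] 80.81078267647354
[[ 0.6627  0.7632]
 [ 0.294   0.1428]
 [-0.8148 -0.2087]
 [-0.2488 -0.6011]]
```

View pics/hk.png

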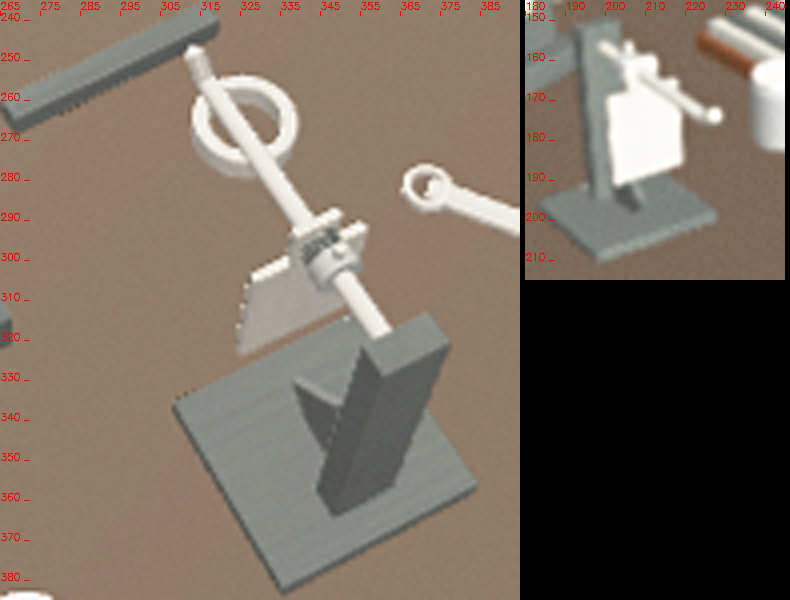

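Hook: arm line in scene runs from (355,310.8) through (337.5,285) and (319.3,260) to the tip at (313,247.5). In side the tip is at (227,174).

Run:
```python
from h import *
A=cam("scene");S=cam("side")
for uv in((355,310.75),(337.5,285),(319.3,260)): print(onz(A,uv,.17))
p=[onz(A,uv,.17) for uv in((355,310.75),(337.5,285),(319.3,260))]
d=p[0]-p[2]; yaw=np.arctan2(d[1],d[0]); print("yaw",yaw,np.degrees(yaw))
print("tip tri",tri(A,(313,247.8),S,(227.2,173.8)), onz(A,(313,247.8),.18))
print("base corners",[onz(A,(265+x/4,235+y/4),.015)[:2] for x,y in((173,405),(350,318),(476,488),(283,592))])
print("post top",[onz(A,(265+x/4,235+y/4),.19)[:2] for x,y in((363,348),(427,314),(450,345),(388,377))])
cv2.imwrite("pics/w0.png",cv2.imread("pics/wrist0.png"))
```

```text
[0.5334 0.3066 0.17  ]
[0.5296 0.2408 0.17  ]
[0.5279 0.1698 0.17  ]
yaw 1.5305721994107828 87.69532726629369
tip tri (array([0.5258, 0.1408, 0.1789]), np.float64(0.0006097619905346883)) [0.5265 0.1412 0.18  ]
base corners [array([0.5975, 0.2523]), array([0.4761, 0.258 ]), array([0.477 , 0.3759]), array([0.6034, 0.3699])]
post top [array([0.5553, 0.3333]), array([0.5174, 0.3342]), array([0.5179, 0.3526]), array([0.5539, 0.3511])]
```

View pics/wrist0.png

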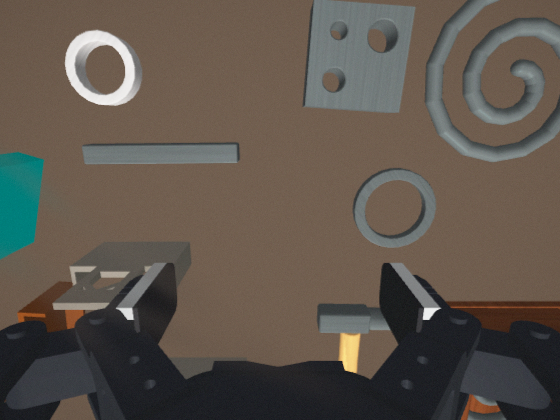

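The wrist view at start shows the middle pan at lower left (tab top about (120,290)), with the swage, bar and rings ahead. Pan and hook yaws agree with the layout. Moving over the large pan.

Emit:
jog_arm:
  rows:
    - [[-16,-39,0,0],[-16,-39,0,0],[-16,-39,0,0],[-16,-39,0,0],[-16,-39,0,0],[-16,-38,0,0],[0,0,0,0],[0,0,0,0]]

```text
t: 1.15
position: [0.5291, -0.2324, 0.2311]
tcp_rot: [[1.0, 0.0, -0.0], [0.0, -1.0, 0.001], [-0.0, -0.001, -1.0]]
wrist_force: [0.6, 0.8, -0.5]
width: 0.0857
```

Run:
```python
from h import *
o=get_obs(); C=cam("wrist",o); im=grab_frame("wrist"); cv2.imwrite("pics/w1.png",im); print(o["position"],o["joint_velocities"])
s=grab_frame("scene"); cv2.imwrite("pics/scene1.png",s)
f=lambda q,n:[(k,proj(C,place(v,q))[0].round(0)) for k,v in panpts(n).items()]
print(f([.5277,-.2334,1.575],"large"))
a=cv2.resize(s[140:265,225:355],None,fx=3,fy=3,interpolation=cv2.INTER_CUBIC)
out=np.zeros((420,560+230,3),np.uint8); out[:,:560]=im; out[:375,560:]=a[:,60:290]; cv2.imwrite("pics/v1.png",out)
```

```text
[ 0.5291 -0.2324  0.2311] [-1.2554  0.0192 -0.8579 -0.0724  0.048  -0.0026  0.1006]
[('tl', array([248., 222.])), ('tr', array([305., 222.])), ('bl', array([226., 203.])), ('br', array([328., 203.])), ('rl', array([212., 226.])), ('rr', array([342., 225.])), ('tlb', array([248., 214.])), ('trb', array([305., 214.])), ('kl', array([210., 195.])), ('kr', array([343., 195.]))]
```

View pics/v1.png

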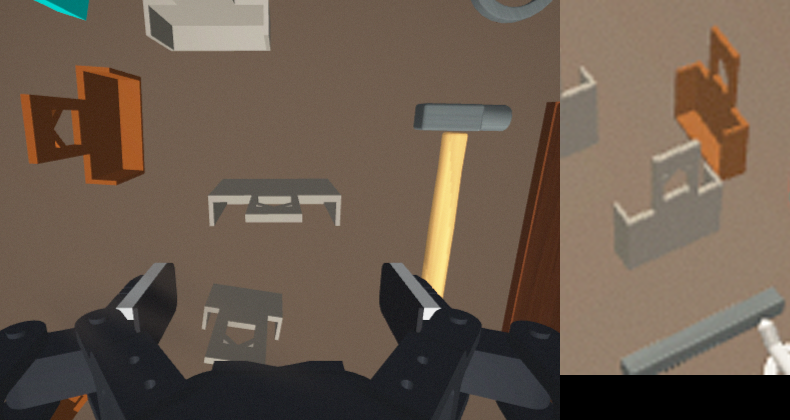

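The wrist view shows the large pan where predicted: tab front edge (246–302,221) against a predicted (248–305,222), so x is about 0.526. The small pan is at (243,320) and the middle at (207,20); the brown look-alike stands to the left of the middle pan. Descending on the large pan's tab.

Emit:
jog_arm:
  rows:
    - [[-3,-1,-40,0],[0,0,-40,0],[0,0,-34,0],[0,0,-20,0],[0,0,0,0],[0,0,0,0]]
  gripper: 0

```text
t: 2.0
position: [0.5269, -0.2335, 0.0981]
tcp_rot: [[1.0, 0.001, 0.001], [0.001, -1.0, -0.0], [0.001, 0.0, -1.0]]
wrist_force: [0.5, 0.3, 0.8]
width: 0.0855
```

Emit:
jog_arm:
  rows:
    - [[0,0,0,0],[0,0,0,0],[0,0,0,0],[0,0,0,0],[0,0,0,0],[0,0,0,0],[0,0,0,0]]
  gripper: 255

```text
t: 2.88
position: [0.5261, -0.2342, 0.0981]
tcp_rot: [[1.0, -0.0, 0.001], [-0.0, -1.0, -0.0], [0.001, 0.0, -1.0]]
wrist_force: [-1.3, 1.0, 4.5]
width: 0.0392
```

Run:
```python
from h import *
o=get_obs(); print(o["position"],o["wrist_force"],o["moment"],o["width"])
o1=dict(position=[ 0.5291,-0.2324,0.2311],tcp_rot=np.array([[1,0,0],[0,-1,.001],[0,-.001,-1]]))
C=cam("wrist",o1)
q,r=fit(panpts("small"),[(C,"rl",(204,325)),(C,"rr",(281,337)),(C,"kl",(213,286)),(C,"kr",(283,294))],[.494,-.369,1.41]); print("small",q,r)
m=[(C,"rl",(147,37)),(C,"rr",(270,51))]
print("mid pred",[(k,proj(C,place(v,[.4745,-.0734,1.494]))[0]) for k,v in panpts("middle").items()])
A=cam("scene"); g=lambda x,y:(245+(x-560)/3,140+y/3)
q,r=fit(panpts("middle"),[(A,"tlb",g(652,155)),(A,"trb",g(698,139)),(A,"kl",g(615,205)),(A,"kr",g(720,183))],[.4745,-.0734,1.494]); print("mid scene",q,r)
```

```text
[ 0.5261 -0.2342  0.0981] [-1.2961  1.0044  4.509 ] [0.1377 0.2769 0.0403] 0.039234581187149856
small [ 0.4971 -0.3517  1.3296] [[  0.3093 -12.4695]
 [ -0.3026  -8.024 ]
 [ -3.7752   3.5146]
 [  4.0547  12.6179]]
mid pred [('tl', array([149.6036, -37.5864])), ('tr', array([225.7118, -30.8969])), ('bl', array([172.2992,  44.602 ])), ('br', array([271.5694,  52.8751])), ('rl', array([147.247,  27.389])), ('rr', array([270.0482,  37.7285])), ('tlb', array([149.3827, -49.1188])), ('trb', array([226.0759, -42.3278])), ('kl', array([146.4006, -11.6615])), ('kr', array([272.5343,  -0.7626]))]
mid scene [ 0.4953 -0.0969  0.5903] [[  3.5503   0.0375]
 [-27.4986  -0.3764]
 [ 24.4625   3.7479]
 [-43.2277  -1.3024]]
```

Gripped: width 39 mm, eye 16 mm above the TCP. Lifting and carrying to just before the tip, turning to the hook's yaw.

Emit:
jog_arm:
  rows:
    - [[0,0,15,0],[0,0,40,0],[0,0,45,0],[0,0,45,0],[0,20,17,0],[0,40,0,0],[0,45,0,-0.01],[0,45,0,-0.01],[0,45,0,-0.01],[0,45,0,-0.01]]

```text
t: 4.12
position: [0.5246, 0.0088, 0.2585]
tcp_rot: [[0.999, -0.039, -0.002], [-0.039, -0.999, 0.0], [-0.002, -0.0, -1.0]]
wrist_force: [-0.1, -0.4, -3.3]
width: 0.0386
```

Emit:
jog_arm:
  rows:
    - [[0,35,0,0],[0,20,0,0],[0,0,0,0],[0,0,0,0],[0,0,0,0]]

```text
t: 4.75
position: [0.5258, 0.0599, 0.259]
tcp_rot: [[0.999, -0.042, -0.001], [-0.042, -0.999, -0.001], [-0.001, 0.001, -1.0]]
wrist_force: [-0.1, -0.2, -3.1]
width: 0.039
```

Run:
```python
from h import *
o=get_obs(); C=cam("wrist",o); im=grab_frame("wrist"); cv2.imwrite("pics/w2.png",im); print(o["position"],o["tcp_rot"],o["wrist_force"],o["width"])
s=grab_frame("side"); cv2.imwrite("pics/side2.png",s); sc=grab_frame("scene"); cv2.imwrite("pics/scene2.png",sc)
for y in(.135,.15,.17,.19): print(y,proj(C,[.5267+(y-.137)*.04,y,.17]))
out=np.zeros((560,790,3),np.uint8); out[:420,:560]=im
a=cv2.resize(sc[170:310,275:350],None,fx=3,fy=3,interpolation=cv2.INTER_CUBIC); out[:420,563:788]=a
b=s[215:335,225:365]; out[422:542,0:140]=b; cv2.imwrite("pics/v2.png",out)
```

```text
[0.5258 0.0599 0.259 ] [[ 0.9991 -0.0417 -0.0006]
 [-0.0417 -0.9991 -0.0005]
 [-0.0006  0.0006 -1.    ]] [-0.057  -0.247  -3.1398] 0.03900075862505423
0.135 [[274.8303 104.8635]]
0.15 [[274.7348  80.2782]]
0.17 [[274.6019  46.0662]]
0.19 [[274.4622  10.1029]]
```

View pics/v2.png

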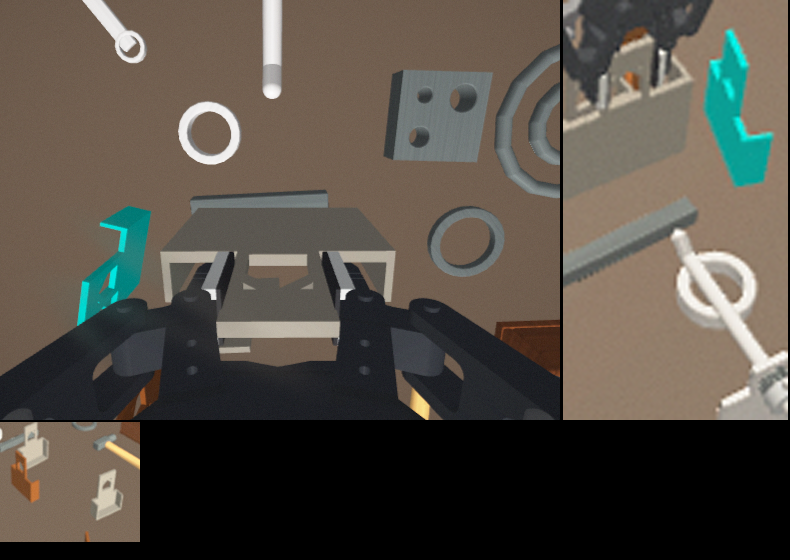

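The wrist view shows the arm tip end at (272,98), the straight part starting at row 65, and the arm running vertically in the image, so yaw matches. The arm sits about 3.9 mm to the tool's -x. Pan rim is centred at column 278. Shifting -4 mm and lowering to passing height.

Emit:
jog_arm:
  rows:
    - [[-2,0,-20,0],[-2,0,-40,0],[0,0,-25,0],[0,0,-6,0],[0,0,0,0],[0,0,0,0],[0,0,0,0]]

```text
t: 5.78
position: [0.5225, 0.061, 0.1692]
tcp_rot: [[0.999, -0.04, 0.002], [-0.04, -0.999, 0.0], [0.002, -0.0, -1.0]]
wrist_force: [-0.8, 0.2, -3.5]
width: 0.0391
```

Emit:
jog_arm:
  rows:
    - [[0.4,15,-1,0],[0.6,15,0,0],[0.6,15,0,0],[0.5,12,0,0],[0.4,10,0,0],[0.2,5,0,0],[0.2,5,0,0],[0,0,0,0]]

```text
t: 6.78
position: [0.5249, 0.1381, 0.1673]
tcp_rot: [[0.999, -0.04, -0.0], [-0.04, -0.999, 0.0], [-0.0, -0.0, -1.0]]
wrist_force: [0.3, -0.7, -3.4]
width: 0.039
```

Run:
```python
from h import *
o=get_obs(); C=cam("wrist",o); im=grab_frame("wrist"); cv2.imwrite("pics/w3.png",im); print(o["position"],o["wrist_force"],o["tcp_rot"][0])
sc=grab_frame("scene"); cv2.imwrite("pics/scene3.png",sc)
out=np.zeros((420,790,3),np.uint8); out[:,:560]=im
a=cv2.resize(sc[220:325,300:375],None,fx=3,fy=4,interpolation=cv2.INTER_CUBIC); out[:420,563:788]=a; cv2.imwrite("pics/v3.png",out)
```

```text
[0.5249 0.1381 0.1673] [ 0.2526 -0.6935 -3.3791] [ 0.9992 -0.0398 -0.    ]
```

View pics/v3.png

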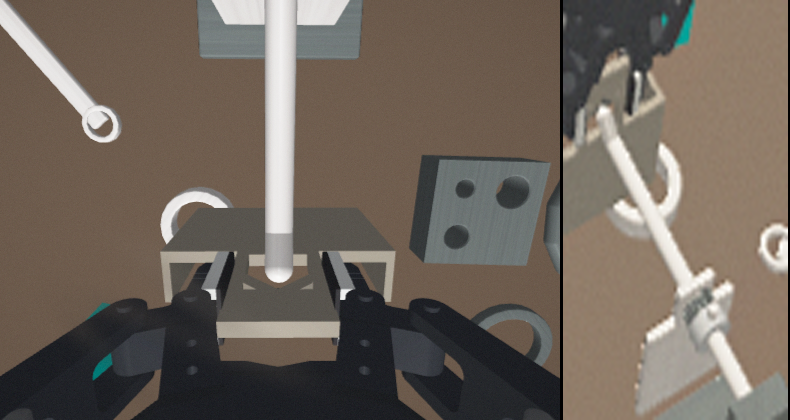

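The tip (278,275) sits on the eye's centre line. Passing over it now.

Emit:
jog_arm:
  rows:
    - [[0.2,5,1,0],[0.2,5,0,0],[0.2,5,0,0],[0.2,5,0,0],[0.2,5,0,0],[0.2,6,0,0],[0.3,7,0,0],[0.3,7,0,0],[0,0,0,0]]

```text
t: 8.0
position: [0.5266, 0.1839, 0.1683]
tcp_rot: [[0.999, -0.039, -0.0], [-0.039, -0.999, 0.0], [-0.0, -0.0, -1.0]]
wrist_force: [-0.4, 0.6, -3.8]
width: 0.0389
```

Emit:
jog_arm:
  rows:
    - [[0,0,-4,0],[0,0,-4,0],[0,0,-3,0],[0,0,-2,0],[0,0,0,0],[0,0,0,0]]

```text
t: 8.75
position: [0.5267, 0.183, 0.1554]
tcp_rot: [[0.999, -0.04, 0.0], [-0.04, -0.999, 0.0], [0.0, -0.0, -1.0]]
wrist_force: [0.1, -0.5, -3.2]
width: 0.0388
```

Emit:
jog_arm:
  rows:
    - [[0.2,5,0,0],[0.4,10,0,0],[0.4,10,0,0],[0.4,10,0,0],[0.4,8,0,0],[0.2,4,0,0],[0,0,0,0]]

```text
t: 9.62
position: [0.5286, 0.2302, 0.1552]
tcp_rot: [[0.999, -0.04, -0.0], [-0.04, -0.999, -0.0], [-0.0, 0.0, -1.0]]
wrist_force: [-0.4, -1.2, -3.8]
width: 0.0388
```

Emit:
jog_arm:
  rows:
    - [[0,2,0,0],[0.1,2,0,0],[0.1,2,0,0],[0.1,2,0,0],[0,0,0,0]]

```text
t: 10.25
position: [0.529, 0.2382, 0.1553]
tcp_rot: [[0.999, -0.04, 0.0], [-0.04, -0.999, 0.0], [0.0, -0.0, -1.0]]
wrist_force: [0.5, 0.1, -3.7]
width: 0.0387
```

Emit:
jog_arm:
  rows:
    - [[0,1.5,0,0],[0.1,1.5,0,0],[0,0,0,0]]

```text
t: 10.62
position: [0.5291, 0.2412, 0.1553]
tcp_rot: [[0.999, -0.04, 0.0], [-0.04, -0.999, 0.0], [0.0, -0.0, -1.0]]
wrist_force: [-0.6, 1.2, -3.2]
width: 0.0391
```

Emit:
jog_arm:
  rows:
    - [[0,1.5,0,0],[0.1,1,0,0],[0,0,0,0]]

```text
t: 11.0
position: [0.5292, 0.2436, 0.1553]
tcp_rot: [[0.999, -0.04, -0.0], [-0.04, -0.999, 0.0], [-0.0, -0.0, -1.0]]
wrist_force: [0.2, 1.0, -2.9]
width: 0.0389
```

Emit:
jog_arm:
  rows:
    - [[0,1,0,0],[0,0,0,0]]

```text
t: 11.25
position: [0.5291, 0.2446, 0.1553]
tcp_rot: [[0.999, -0.04, -0.0], [-0.04, -0.999, 0.0], [-0.0, -0.0, -1.0]]
wrist_force: [0.8, -0.4, -3.1]
width: 0.0387
```

Emit:
jog_arm:
  rows:
    - [[0,1.5,0,0],[0.1,1.5,0,0],[0,0,0,0]]

```text
t: 11.62
position: [0.5292, 0.2477, 0.1553]
tcp_rot: [[0.999, -0.04, -0.0], [-0.04, -0.999, 0.0], [-0.0, -0.0, -1.0]]
wrist_force: [-0.6, -0.6, -3.0]
width: 0.0391
```

Emit:
jog_arm:
  rows:
    - [[0,1.5,0,0],[0.1,1,0,0],[0,0,0,0]]

```text
t: 12.0
position: [0.5294, 0.2501, 0.1553]
tcp_rot: [[0.999, -0.04, 0.0], [-0.04, -0.999, 0.0], [0.0, -0.0, -1.0]]
wrist_force: [-0.4, -0.5, -4.0]
width: 0.0394
```

Run:
```python
from h import *
A=cam("scene")
# plate top edge in scene crop: centre about crop px (315,222) -> z .185
for x,y in((290,236),(315,223),(340,210),(345,240),(367,228)): print(onz(A,(265+x/4,235+y/4),.185))
```

```text
[0.5484 0.2643 0.185 ]
[0.533  0.2644 0.185 ]
[0.5174 0.2646 0.185 ]
[0.5256 0.2798 0.185 ]
[0.5117 0.2797 0.185 ]
```

Scene puts the plate's front at about y 0.264, so I expect contact near TCP y 0.261.

Emit:
jog_arm:
  rows:
    - [[0.1,2,0,0],[0.1,2,0,0],[0.1,2,0,0],[0,1,0,0],[0,0,0,0]]

```text
t: 12.62
position: [0.5297, 0.2571, 0.1553]
tcp_rot: [[0.999, -0.04, 0.0], [-0.04, -0.999, 0.0], [0.0, -0.0, -1.0]]
wrist_force: [0.4, -0.5, -4.2]
width: 0.039
```

Emit:
jog_arm:
  rows:
    - [[0,1,0,0],[0.1,1,0,0],[0,0,0,0]]

```text
t: 13.0
position: [0.5298, 0.2585, 0.1553]
tcp_rot: [[0.999, -0.04, -0.0], [-0.04, -0.999, -0.001], [-0.0, 0.001, -1.0]]
wrist_force: [-0.8, -2.3, -3.3]
width: 0.039
```

Emit:
jog_arm:
  rows:
    - [[0,1,0,0],[0,0,0,0]]

```text
t: 13.25
position: [0.5298, 0.2592, 0.1552]
tcp_rot: [[0.999, -0.041, -0.0], [-0.041, -0.999, -0.001], [-0.0, 0.001, -1.0]]
wrist_force: [-0.6, -4.8, -1.0]
width: 0.039
```

Contact: 4.8 N. Lowering onto the arm, then pressing on.

Emit:
jog_arm:
  rows:
    - [[0,0,-1,0],[0,0,0,0]]

```text
t: 13.5
position: [0.5302, 0.2593, 0.1545]
tcp_rot: [[0.999, -0.041, 0.001], [-0.041, -0.999, -0.001], [0.001, 0.001, -1.0]]
wrist_force: [-0.0, -5.1, -0.1]
width: 0.0391
```

Emit:
jog_arm:
  rows:
    - [[0,1,0,0],[0,0,0,0]]

```text
t: 13.75
position: [0.5303, 0.2596, 0.1545]
tcp_rot: [[0.999, -0.041, 0.001], [-0.041, -0.999, -0.002], [0.001, 0.002, -1.0]]
wrist_force: [-0.4, -6.5, 2.2]
width: 0.0387
```

Emit:
jog_arm:
  rows:
    - [[0,1,0.5,0],[0,0,0,0]]

```text
t: 14.0
position: [0.5303, 0.2599, 0.1546]
tcp_rot: [[0.999, -0.042, -0.0], [-0.042, -0.999, -0.003], [0.0, 0.003, -1.0]]
wrist_force: [0.2, -7.8, -0.4]
width: 0.0389
```

Emit:
jog_arm:
  rows:
    - [[0,1,0.5,0],[0,0,0,0]]

```text
t: 14.25
position: [0.5303, 0.2602, 0.1546]
tcp_rot: [[0.999, -0.042, -0.001], [-0.042, -0.999, -0.004], [-0.0, 0.004, -1.0]]
wrist_force: [1.0, -9.3, -4.0]
width: 0.0389
```

About 9–10 N and the buffer has given about 2 mm. I'll hold briefly, ease back, lower and release.

Emit:
jog_arm:
  rows:
    - [[0,0.4,0,0],[0,0,0,0],[0,-1,0,0],[0,-1,-0.5,0],[0,-1,-0.5,0],[0,0,0,0]]

```text
t: 15.0
position: [0.5304, 0.2597, 0.1545]
tcp_rot: [[0.999, -0.041, 0.001], [-0.041, -0.999, -0.001], [0.001, 0.001, -1.0]]
wrist_force: [1.1, -5.1, 1.2]
width: 0.039
```

Emit:
jog_arm:
  rows:
    - [[0,0,0,0],[0,0,0,0],[0,0,0,0],[0,0,0,0],[0,0,0,0]]
  gripper: 0

```text
t: 15.62
position: [0.5298, 0.2605, 0.1543]
tcp_rot: [[0.999, -0.04, 0.0], [-0.04, -0.999, 0.0], [0.0, -0.0, -1.0]]
wrist_force: [-0.1, 0.5, -0.7]
width: 0.0853
```

Large pan hung and released. Rising and going to the middle pan.

Emit:
jog_arm:
  rows:
    - [[0,0,20,0],[0,0,45,0],[0,-20,25,0],[-5,-45,0,0],[-8,-50,0,-0.01],[-8,-50,0,-0.01],[-8,-50,0,-0.01],[-8,-50,0,-0.01],[-8,-40,-10,0],[-8,-25,-10,0]]
  gripper: 60

```text
t: 16.88
position: [0.4763, -0.072, 0.2242]
tcp_rot: [[0.997, -0.082, 0.001], [-0.082, -0.997, -0.001], [0.001, 0.001, -1.0]]
wrist_force: [0.5, 0.7, -0.3]
width: 0.0652
```

Emit:
jog_arm:
  rows:
    - [[-2,-5,0,0],[0,0,0,0],[0,0,0,0]]

```text
t: 17.25
position: [0.4754, -0.0732, 0.2247]
tcp_rot: [[0.997, -0.078, 0.001], [-0.078, -0.997, 0.001], [0.001, -0.001, -1.0]]
wrist_force: [0.1, 0.1, -0.0]
width: 0.0653
```

Run:
```python
from h import *
o=get_obs(); C=cam("wrist",o); im=grab_frame("wrist"); cv2.imwrite("pics/w4.png",im); print(o["position"],o["tcp_rot"][0],o["width"])
print([(k,proj(C,place(v,[.4745,-.0734,1.494]))[0].round(0)) for k,v in panpts("middle").items()])
sd=grab_frame("side"); sc=grab_frame("scene"); cv2.imwrite("pics/scene4.png",sc); cv2.imwrite("pics/side4.png",sd)
out=np.zeros((600,800,3),np.uint8); out[:420,:560]=im
out[:420,563:788]=cv2.resize(sc[255:360,300:375],None,fx=3,fy=4,interpolation=cv2.INTER_CUBIC)
out[422:600,0:300]=cv2.resize(sd[140:229,150:300],None,fx=2,fy=2,interpolation=cv2.INTER_CUBIC)
out[422:600,310:610]=cv2.resize(sd[240:329,260:410],None,fx=2,fy=2,interpolation=cv2.INTER_CUBIC); cv2.imwrite("pics/v4.png",out)
```

```text
[ 0.4754 -0.0732  0.2247] [ 0.997  -0.0779  0.001 ] 0.06527232460557912
[('tl', array([244., 220.])), ('tr', array([309., 220.])), ('bl', array([232., 204.])), ('br', array([322., 204.])), ('rl', array([223., 222.])), ('rr', array([331., 222.])), ('tlb', array([244., 212.])), ('trb', array([309., 212.])), ('kl', array([221., 192.])), ('kr', array([333., 192.]))]
```

View pics/v4.png

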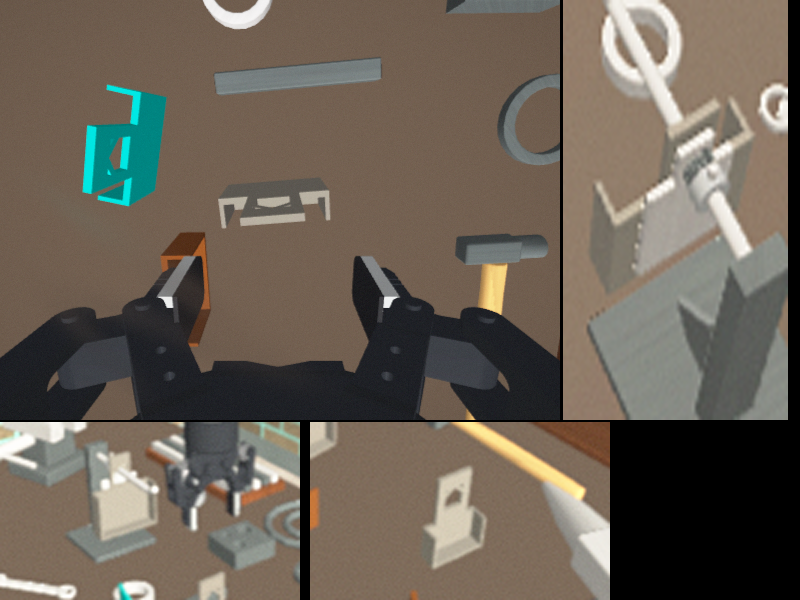

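The large pan hangs upright. On the middle pan, tab front corners read (240,225) and (305,219): x about 0.472 with yaw about 90°. Turning +0.08, then descending.

Emit:
jog_arm:
  rows:
    - [[-2,-1,-35,0.04],[-1.5,-0.5,-40,0.04],[0,0,-37,0],[0,0,-22,0],[0,0,0,0],[0,0,0,0]]

```text
t: 18.15
position: [0.472, -0.0759, 0.0911]
tcp_rot: [[1.0, 0.0, 0.001], [0.0, -1.0, -0.0], [0.001, 0.0, -1.0]]
wrist_force: [-0.1, 0.3, -0.1]
width: 0.0654
```

Emit:
jog_arm:
  rows:
    - [[0,0,0,0],[0,0,0,0],[0,0,0,0],[0,0,0,0],[0,0,0,0]]
  gripper: 255

```text
t: 18.77
position: [0.4718, -0.0761, 0.0915]
tcp_rot: [[1.0, -0.0, 0.002], [-0.0, -1.0, -0.0], [0.002, 0.0, -1.0]]
wrist_force: [-1.3, 0.4, 6.3]
width: 0.045
```

Gripped (45 mm), eye 14.5 mm above the TCP. Carrying to the tip.

Emit:
jog_arm:
  rows:
    - [[0,0,15,0],[0,0,30,0],[6,15,30,0],[10,30,6,-0.01],[10,40,0,-0.01],[10,40,0,-0.01],[10,30,0,-0.01],[5.5,20,-2,0],[0,0,0,0],[0,0,0,0]]

```text
t: 20.02
position: [0.5224, 0.0977, 0.1693]
tcp_rot: [[0.999, -0.041, -0.001], [-0.041, -0.999, -0.001], [-0.001, 0.001, -1.0]]
wrist_force: [-0.0, -0.6, -3.1]
width: 0.045
```

Emit:
jog_arm:
  rows:
    - [[0,0,0,0],[0,0,0,0]]

```text
t: 20.27
position: [0.5228, 0.098, 0.1694]
tcp_rot: [[0.999, -0.041, 0.0], [-0.041, -0.999, -0.0], [0.0, 0.0, -1.0]]
wrist_force: [-0.1, -0.2, -2.6]
width: 0.0447
```

Run:
```python
from h import *
o=get_obs(); C=cam("wrist",o); im=grab_frame("wrist"); cv2.imwrite("pics/w5.png",im); print(o["position"],o["wrist_force"],o["tcp_rot"][0],o["width"])
# arm column by brightness, per row
g=im.min(2)
for r in (20,40,60,80,100,120,140,160,180,200,220): 
    w=np.where(g[r,230:330]>185)[0]; print(r,(w.min()+230,w.max()+230) if len(w) else None)
```

```text
[0.5228 0.098  0.1694] [-0.0532 -0.1502 -2.58  ] [ 0.9991 -0.0413  0.0001] 0.04472969382459661
20 (np.int64(268), np.int64(293))
40 (np.int64(268), np.int64(293))
60 (np.int64(268), np.int64(293))
80 (np.int64(267), np.int64(293))
100 (np.int64(268), np.int64(292))
120 (np.int64(268), np.int64(292))
140 None
160 None
180 (np.int64(230), np.int64(291))
200 (np.int64(230), np.int64(230))
220 None
```

Arm centre is about 1 mm to +x, so I'll correct for that and pass the tip.

Emit:
jog_arm:
  rows:
    - [[0.9,10,0,0],[0.8,10,0,0],[0.4,10,0,0],[0.3,7,0,0],[0.3,7,0,0],[0.3,7,0,0],[0.3,7,0,0],[0.4,9,0,0],[0.4,10,0,0],[0.4,10,0,0]]

```text
t: 21.58
position: [0.5273, 0.1867, 0.1693]
tcp_rot: [[0.999, -0.04, -0.0], [-0.04, -0.999, 0.0], [-0.0, -0.0, -1.0]]
wrist_force: [-0.1, -0.6, -4.1]
width: 0.0451
```

Emit:
jog_arm:
  rows:
    - [[0.2,6,-4,0],[0.3,6,-4,0],[0.3,6,-4,0],[0,1,0,0],[0,0,0,0]]

```text
t: 22.2
position: [0.5281, 0.2048, 0.1573]
tcp_rot: [[0.999, -0.04, -0.0], [-0.04, -0.999, -0.0], [-0.0, 0.0, -1.0]]
wrist_force: [-0.8, -1.1, -3.3]
width: 0.0449
```

Emit:
jog_arm:
  rows:
    - [[0.3,8,0,0],[0.3,8,0,0],[0.3,8,0,0],[0.2,5,0,0],[0.2,5,0,0],[0.2,5,0,0],[0.2,4,0,0],[0,0,0,0]]

```text
t: 23.2
position: [0.5297, 0.2483, 0.1573]
tcp_rot: [[0.999, -0.04, -0.0], [-0.04, -0.999, 0.0], [-0.0, -0.0, -1.0]]
wrist_force: [0.0, 0.0, -2.3]
width: 0.045
```

Emit:
jog_arm:
  rows:
    - [[0.1,2,0,0],[0,1,0,0],[0,0,0,0]]

```text
t: 23.58
position: [0.5299, 0.2509, 0.1573]
tcp_rot: [[0.999, -0.04, -0.0], [-0.04, -0.999, 0.0], [-0.0, -0.0, -1.0]]
wrist_force: [-0.2, 1.1, -3.5]
width: 0.045
```

Emit:
jog_arm:
  rows:
    - [[0,1,0,0],[0,1,0,0],[0,0,0,0]]

```text
t: 23.95
position: [0.5299, 0.252, 0.1572]
tcp_rot: [[0.999, -0.041, -0.0], [-0.041, -0.999, -0.001], [-0.0, 0.001, -1.0]]
wrist_force: [-0.3, -3.6, -2.1]
width: 0.045
```

Emit:
jog_arm:
  rows:
    - [[0,1,-0.4,0],[0,1,-0.4,0],[0,0,0,0]]

```text
t: 24.32
position: [0.5301, 0.2529, 0.1565]
tcp_rot: [[0.999, -0.042, -0.0], [-0.042, -0.999, -0.003], [-0.0, 0.003, -1.0]]
wrist_force: [-0.4, -6.0, 0.3]
width: 0.0451
```

Emit:
jog_arm:
  rows:
    - [[0,1,0,0],[0,0,0,0]]

```text
t: 24.58
position: [0.5301, 0.2532, 0.1565]
tcp_rot: [[0.999, -0.042, -0.0], [-0.042, -0.999, -0.003], [-0.0, 0.003, -1.0]]
wrist_force: [-0.7, -8.7, 0.7]
width: 0.045
```

Emit:
jog_arm:
  rows:
    - [[0,1,0,0],[0,0,0,0],[0,0,0,0]]

```text
t: 24.95
position: [0.5301, 0.2536, 0.1565]
tcp_rot: [[0.999, -0.043, -0.001], [-0.043, -0.999, -0.004], [-0.0, 0.004, -1.0]]
wrist_force: [-1.8, -9.5, 2.0]
width: 0.0447
```

Run:
```python
from h import *
o=get_obs(); C=cam("wrist",o); im=grab_frame("wrist"); cv2.imwrite("pics/w6.png",im); print(o["t"],o["position"],o["wrist_force"],o["tcp_rot"])
sc=grab_frame("scene"); cv2.imwrite("pics/scene6.png",sc); sd=grab_frame("side"); cv2.imwrite("pics/side6.png",sd)
out=np.zeros((600,800,3),np.uint8); out[:420,:560]=im
out[:420,563:788]=cv2.resize(sc[255:360,300:375],None,fx=3,fy=4,interpolation=cv2.INTER_CUBIC)
out[422:600,0:300]=cv2.resize(sd[140:229,150:300],None,fx=2,fy=2,interpolation=cv2.INTER_CUBIC); cv2.imwrite("pics/v6.png",out)
```

```text
24.95 [0.5301 0.2536 0.1565] [-1.8091 -9.5359  2.021 ] [[ 0.9991 -0.0426 -0.0006]
 [-0.0426 -0.9991 -0.0042]
 [-0.0004  0.0042 -1.    ]]
```

View pics/v6.png

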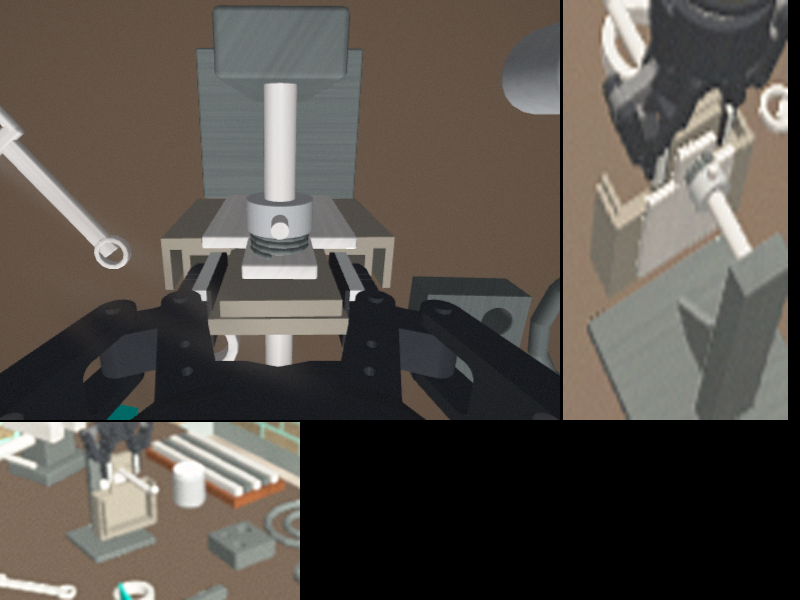

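The middle pan is nested: both tabs lie parallel and flush (rows 285–330), with even gaps at the pocket walls. Relieving the drag a touch to be sure of the push, then easing and releasing.

Emit:
jog_arm:
  rows:
    - [[0,0.5,0.5,0],[0,0,0,0],[0,0,0,0]]

```text
t: 25.48
position: [0.5301, 0.2538, 0.1565]
tcp_rot: [[0.999, -0.043, -0.001], [-0.043, -0.999, -0.005], [-0.001, 0.005, -1.0]]
wrist_force: [-0.4, -10.2, -0.3]
width: 0.0454
```

Emit:
jog_arm:
  rows:
    - [[0,-1,0,0],[0,-1,-0.3,0],[0,-1,-0.2,0],[0,0,0,0]]

```text
t: 25.98
position: [0.5301, 0.2537, 0.1565]
tcp_rot: [[0.999, -0.041, 0.0], [-0.041, -0.999, -0.001], [0.0, 0.001, -1.0]]
wrist_force: [0.9, -5.4, -1.5]
width: 0.045
```

Emit:
jog_arm:
  rows:
    - [[0,0,0,0],[0,0,0,0],[0,0,0,0],[0,0,0,0]]
  gripper: 30

```text
t: 26.48
position: [0.5299, 0.2548, 0.1566]
tcp_rot: [[0.999, -0.04, 0.0], [-0.04, -0.999, 0.0], [0.0, -0.0, -1.0]]
wrist_force: [-0.0, 0.0, 0.5]
width: 0.0753
```

Rising and going to the small pan.

Emit:
jog_arm:
  rows:
    - [[0,0,20,0],[0,0,45,0],[0,-20,25,0],[-3,-50,0,0],[-4,-58,0,-0.01],[-4,-58,0,-0.02],[-4,-58,0,-0.02],[-4,-58,0,-0.02],[-4,-58,0,-0.02],[-4,-58,0,0]]
  gripper: 30

```text
t: 27.72
position: [0.5027, -0.1653, 0.2468]
tcp_rot: [[0.992, -0.13, 0.001], [-0.13, -0.992, -0.0], [0.001, -0.0, -1.0]]
wrist_force: [0.9, 0.9, 0.3]
width: 0.0753
```

Emit:
jog_arm:
  rows:
    - [[-4,-55,-10,0],[-4,-50,-10,0],[0,-45,-10,0],[0,-30,0,0],[0,-17,0,0],[0,0,0,0],[0,0,0,0],[0,0,0,0]]

```text
t: 28.72
position: [0.4954, -0.3591, 0.2168]
tcp_rot: [[0.992, -0.128, 0.0], [-0.128, -0.992, 0.0], [0.0, -0.001, -1.0]]
wrist_force: [0.4, -0.3, -0.0]
width: 0.0753
```

Run:
```python
from h import *
o=get_obs(); C=cam("wrist",o); im=grab_frame("wrist"); cv2.imwrite("pics/w7.png",im); print(o["position"],o["tcp_rot"][0],o["width"])
print([(k,proj(C,place(v,[.494,-.3687,1.45]))[0].round(0)) for k,v in panpts("small").items()])
sd=grab_frame("side"); sc=grab_frame("scene"); cv2.imwrite("pics/scene7.png",sc); cv2.imwrite("pics/side7.png",sd)
out=np.zeros((600,800,3),np.uint8); out[:420,:560]=im
out[:420,563:788]=cv2.resize(sc[255:360,300:375],None,fx=3,fy=4,interpolation=cv2.INTER_CUBIC)
out[422:600,0:300]=cv2.resize(sd[140:229,150:300],None,fx=2,fy=2,interpolation=cv2.INTER_CUBIC); cv2.imwrite("pics/v7.png",out)
```

```text
[ 0.4954 -0.3591  0.2168] [ 0.9918 -0.1275  0.0004] 0.07527571849791802
[('tl', array([242., 233.])), ('tr', array([314., 233.])), ('bl', array([240., 214.])), ('br', array([316., 213.])), ('rl', array([234., 229.])), ('rr', array([322., 228.])), ('tlb', array([242., 225.])), ('trb', array([314., 225.])), ('kl', array([233., 200.])), ('kr', array([323., 200.]))]
```

View pics/v7.png

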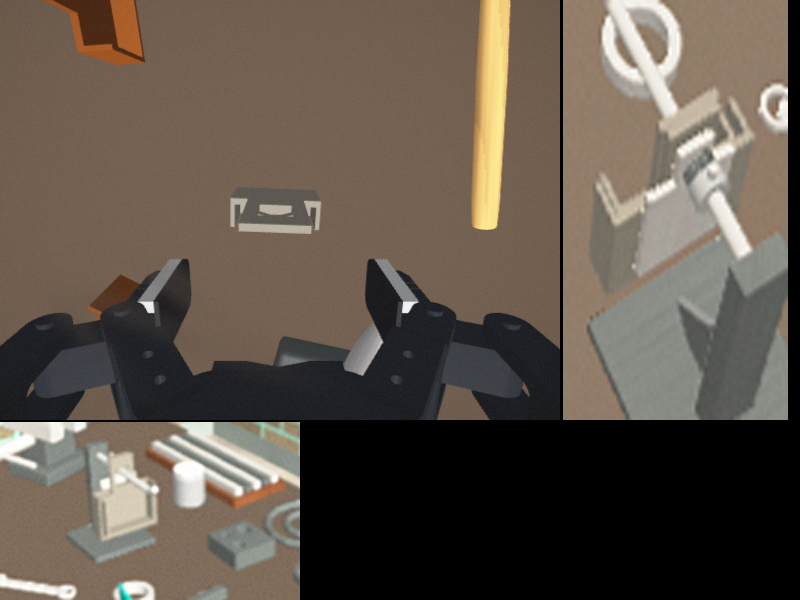

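Large and middle still hang nested. The small pan's tab reads (240,231)–(312,234), so x about 0.493, y about -0.3685, yaw a further -0.035. Descending.

Emit:
jog_arm:
  rows:
    - [[-1.5,-5,-35,-0.018],[-1.2,-4.4,-40,-0.017],[0,0,-37,0],[0,0,-22,0],[0,0,0,0],[0,0,0,0]]

```text
t: 29.62
position: [0.4928, -0.3703, 0.0835]
tcp_rot: [[0.986, -0.164, 0.001], [-0.164, -0.986, -0.001], [0.001, 0.001, -1.0]]
wrist_force: [0.2, 0.9, 0.6]
width: 0.0753
```

Emit:
jog_arm:
  rows:
    - [[0,0,0,0],[0,0,0,0],[0,0,0,0],[0,0,0,0],[0,0,0,0]]
  gripper: 255

```text
t: 30.25
position: [0.4926, -0.3704, 0.084]
tcp_rot: [[0.986, -0.164, 0.002], [-0.164, -0.986, -0.001], [0.002, 0.001, -1.0]]
wrist_force: [-1.4, 1.1, 5.8]
width: 0.0509
```

Gripped (51 mm), eye 14 mm above the TCP. Carrying to the tip.

Emit:
jog_arm:
  rows:
    - [[0,0,15,0],[0,0,35,0],[0,15,40,0],[3,35,20,0.02],[4,48,0,0.03],[4,50,0,0.03],[4,50,0,0.03],[4,50,0,0.013],[4,50,0,0],[4,50,0,0]]

```text
t: 31.5
position: [0.5192, -0.0205, 0.1935]
tcp_rot: [[0.999, -0.042, 0.001], [-0.042, -0.999, -0.0], [0.001, 0.0, -1.0]]
wrist_force: [0.7, 0.6, -2.9]
width: 0.0511
```

Emit:
jog_arm:
  rows:
    - [[4,45,-8,0],[0,35,-8,0],[0,25,-6,0],[0,15,0,0],[0,0,0,0],[0,0,0,0],[0,0,0,0],[0,0,0,0]]

```text
t: 32.5
position: [0.5233, 0.0971, 0.1706]
tcp_rot: [[0.999, -0.043, 0.0], [-0.043, -0.999, -0.0], [0.0, 0.0, -1.0]]
wrist_force: [0.3, 0.0, -2.3]
width: 0.0509
```

Run:
```python
from h import *
o=get_obs(); im=grab_frame("wrist"); cv2.imwrite("pics/w8.png",im); print(o["position"],o["wrist_force"],o["tcp_rot"][0],o["width"])
g=im.min(2)
for r in (20,40,60,80,100,120): 
    w=np.where(g[r,230:330]>185)[0]; print(r,(w.min()+230,w.max()+230) if len(w) else None)
```

```text
[0.5233 0.0971 0.1706] [ 0.2673  0.0495 -2.3127] [ 0.9991 -0.0434  0.0001] 0.050921013002534335
20 (np.int64(266), np.int64(291))
40 (np.int64(266), np.int64(291))
60 (np.int64(266), np.int64(291))
80 (np.int64(266), np.int64(291))
100 (np.int64(266), np.int64(290))
120 (np.int64(266), np.int64(290))
```

Centred on the arm to within 0.3 mm. Passing the tip.

Emit:
jog_arm:
  rows:
    - [[0.4,10,-0.6,0],[0.4,10,0,0],[0.4,10,0,0],[0.3,7,0,0],[0.3,7,0,0],[0.3,7,0,0],[0.3,7,0,0],[0.4,9,0,0],[0.4,10,0,0],[0.4,10,0,0]]

```text
t: 33.8
position: [0.5268, 0.1858, 0.1699]
tcp_rot: [[0.999, -0.042, 0.0], [-0.042, -0.999, 0.0], [0.0, -0.0, -1.0]]
wrist_force: [0.5, 0.1, -2.2]
width: 0.0506
```

Emit:
jog_arm:
  rows:
    - [[0.2,6,-4,0],[0.3,6,-4,0],[0.3,6,-4,0],[0.1,2,0,0],[0,0,0,0]]

```text
t: 34.42
position: [0.5277, 0.205, 0.1579]
tcp_rot: [[0.999, -0.042, -0.0], [-0.042, -0.999, -0.0], [-0.0, 0.0, -1.0]]
wrist_force: [0.6, 0.1, -2.8]
width: 0.0508
```

Emit:
jog_arm:
  rows:
    - [[0.3,7,0,0],[0.3,7,0,0],[0.3,7,0,0],[0.2,5,0,0],[0.2,4,0,0],[0.2,4,0,0],[0,2,0,0],[0,0,0,0]]

```text
t: 35.42
position: [0.5292, 0.241, 0.1579]
tcp_rot: [[0.999, -0.042, -0.0], [-0.042, -0.999, -0.0], [-0.0, 0.0, -1.0]]
wrist_force: [-0.4, -0.7, -2.6]
width: 0.0511
```

Emit:
jog_arm:
  rows:
    - [[0.1,1.5,0,0],[0.1,1.5,0,0],[0,0,0,0]]

```text
t: 35.8
position: [0.5294, 0.2441, 0.1579]
tcp_rot: [[0.999, -0.042, -0.0], [-0.042, -0.999, 0.0], [-0.0, -0.0, -1.0]]
wrist_force: [1.0, 0.5, -1.8]
width: 0.0511
```

Emit:
jog_arm:
  rows:
    - [[0,1,0,0],[0.1,1,0,0],[0,0,0,0]]

```text
t: 36.17
position: [0.5295, 0.2448, 0.1579]
tcp_rot: [[0.999, -0.043, -0.0], [-0.043, -0.999, -0.002], [-0.0, 0.002, -1.0]]
wrist_force: [-0.6, -5.0, -1.1]
width: 0.051
```

Emit:
jog_arm:
  rows:
    - [[0,1,0,0],[0,0,0,0]]

```text
t: 36.42
position: [0.5294, 0.2449, 0.1578]
tcp_rot: [[0.999, -0.043, -0.001], [-0.043, -0.999, -0.003], [-0.001, 0.003, -1.0]]
wrist_force: [-0.6, -8.8, 0.3]
width: 0.0511
```

Contact at 0.2445, a bit stiffer than before. Checking the stack numerically with a tab-top brightness profile before pressing on.

Run:
```python
from h import *
o=get_obs(); C=cam("wrist",o); im=grab_frame("wrist"); cv2.imwrite("pics/w9.png",im); g=im[:,:,1]
for c in (235,245,310): print(c,g[230:350:2,c].tolist())
R=np.array(o["tcp_rot"]);p=np.array(o["position"])
for d in (15,9,3,-3): # faces rel. small eye along stand x, at tab top
    P=p+R@np.array([-.01,-d/1000,0]); P[2]=.2; print(d,proj(C,P))
old=cv2.imread("pics/w6.png")[:,:,1]; print("w6",old[230:350:2,235].tolist())
```

```text
235 [226, 93, 74, 75, 75, 73, 75, 77, 76, 77, 75, 75, 74, 70, 77, 76, 76, 74, 75, 74, 73, 76, 77, 79, 156, 160, 158, 158, 159, 155, 155, 160, 159, 158, 157, 158, 159, 156, 156, 153, 131, 86, 141, 153, 157, 152, 154, 154, 154, 155, 199, 215, 216, 216, 214, 217, 223, 223, 219, 205]
245 [218, 93, 104, 108, 111, 111, 114, 155, 222, 227, 227, 227, 225, 231, 117, 77, 78, 76, 74, 75, 74, 74, 78, 81, 159, 157, 156, 161, 156, 158, 159, 161, 160, 161, 155, 159, 160, 160, 156, 159, 128, 78, 143, 157, 158, 159, 160, 158, 157, 155, 104, 90, 92, 94, 92, 91, 88, 93, 93, 91]
310 [112, 108, 108, 110, 106, 107, 107, 137, 203, 215, 217, 225, 226, 228, 154, 73, 75, 76, 72, 74, 73, 74, 75, 83, 155, 154, 153, 157, 157, 159, 156, 155, 159, 157, 158, 155, 157, 159, 158, 159, 108, 73, 141, 160, 163, 160, 154, 157, 157, 160, 98, 85, 84, 84, 80, 82, 84, 83, 80, 81]
15 [[247.7383 284.585 ]]
9 [[248.1661 301.0113]]
3 [[248.5819 316.9773]]
-3 [[248.9862 332.5022]]
w6 [113, 111, 110, 130, 210, 223, 225, 228, 229, 131, 80, 79, 75, 79, 75, 75, 77, 78, 76, 78, 75, 78, 75, 78, 73, 79, 79, 79, 76, 77, 76, 76, 78, 73, 77, 95, 161, 158, 156, 157, 159, 159, 157, 149, 101, 155, 157, 156, 157, 157, 159, 156, 159, 174, 211, 218, 223, 221, 219, 221]
```

The tab tops show large and middle flush (rows 278–310). The small one follows at 313–330, with a dark line of about 1 mm, so it is seated. Finishing the press and lowering onto the arm.

Emit:
jog_arm:
  rows:
    - [[0,0,-0.5,0],[0,0.5,-0.5,0],[0,0,0,0]]

```text
t: 36.85
position: [0.5297, 0.2449, 0.1569]
tcp_rot: [[0.999, -0.044, -0.0], [-0.044, -0.999, -0.003], [-0.0, 0.003, -1.0]]
wrist_force: [-0.7, -9.0, 2.7]
width: 0.0508
```

Emit:
jog_arm:
  rows:
    - [[0,1,0,0],[0,0,0,0]]

```text
t: 37.1
position: [0.5297, 0.2452, 0.1569]
tcp_rot: [[0.999, -0.044, -0.001], [-0.044, -0.999, -0.004], [-0.0, 0.004, -1.0]]
wrist_force: [-1.3, -10.0, 2.2]
width: 0.0512
```

Emit:
jog_arm:
  rows:
    - [[0,0.5,0.5,0],[0,0,0,0],[0,0,0,0]]

```text
t: 37.48
position: [0.5297, 0.2455, 0.157]
tcp_rot: [[0.999, -0.045, -0.001], [-0.045, -0.999, -0.004], [-0.001, 0.004, -1.0]]
wrist_force: [0.7, -9.6, -0.9]
width: 0.0508
```

Run:
```python
from h import *
o=get_obs(); im=grab_frame("wrist"); cv2.imwrite("pics/w10.png",im); g=im[:,:,1]; print(o["position"],o["wrist_force"])
for c in (235,245,310): print(c,g[270:350,c].tolist())
```

```text
[0.5297 0.2455 0.157 ] [ 0.7326 -9.6209 -0.8715]
235 [74, 74, 75, 77, 75, 74, 72, 71, 90, 141, 157, 156, 157, 158, 162, 155, 158, 158, 160, 160, 158, 154, 157, 156, 157, 157, 159, 155, 159, 158, 157, 160, 157, 154, 158, 157, 154, 156, 154, 157, 156, 147, 100, 97, 141, 153, 157, 156, 154, 154, 154, 153, 154, 157, 156, 155, 152, 154, 153, 161, 187, 208, 213, 215, 216, 217, 214, 216, 213, 216, 216, 219, 220, 220, 221, 222, 220, 219, 212, 197]
245 [74, 76, 72, 74, 74, 76, 74, 75, 97, 157, 160, 158, 157, 156, 159, 157, 157, 157, 158, 159, 158, 159, 161, 160, 157, 160, 156, 161, 160, 160, 160, 159, 160, 160, 161, 158, 159, 158, 165, 161, 158, 149, 93, 95, 142, 159, 157, 157, 154, 159, 159, 158, 156, 157, 155, 158, 157, 156, 158, 146, 105, 97, 92, 92, 93, 93, 92, 92, 91, 90, 94, 90, 93, 94, 91, 86, 91, 94, 91, 92]
310 [77, 73, 73, 72, 72, 74, 74, 81, 110, 153, 155, 154, 156, 158, 157, 154, 156, 155, 153, 156, 155, 157, 157, 154, 159, 156, 159, 158, 160, 158, 160, 157, 160, 160, 156, 158, 156, 156, 157, 159, 156, 145, 78, 89, 141, 156, 160, 157, 162, 161, 159, 158, 157, 160, 160, 159, 161, 159, 156, 149, 99, 82, 83, 84, 83, 82, 81, 85, 80, 83, 80, 84, 83, 84, 84, 83, 84, 80, 79, 82]
```

Held at 9.6 N, and the residual line is about 2 px (under 1 mm). Easing and releasing.

Emit:
jog_arm:
  rows:
    - [[0,-1,0,0],[0,-1,-0.3,0],[0,-1,-0.2,0],[0,0,0,0]]

```text
t: 38.02
position: [0.5297, 0.2455, 0.1569]
tcp_rot: [[0.999, -0.043, 0.0], [-0.043, -0.999, -0.0], [0.0, 0.0, -1.0]]
wrist_force: [0.1, -5.1, -1.5]
width: 0.0511
```

Emit:
jog_arm:
  rows:
    - [[0,0,0,0],[0,0,0,0],[0,0,0,0],[0,0,0,0],[0,0,0,0]]
  gripper: 0

```text
t: 38.65
position: [0.5295, 0.2461, 0.1569]
tcp_rot: [[0.999, -0.042, 0.0], [-0.042, -0.999, 0.0], [0.0, -0.0, -1.0]]
wrist_force: [-0.1, -0.5, 0.3]
width: 0.0856
```

Run:
```python
from h import *
o=get_obs(); im=grab_frame("wrist"); cv2.imwrite("pics/w11.png",im); g=im[:,:,1]; print(o["position"],o["wrist_force"])
for c in (235,245,310): print(c,g[265:345,c].tolist())
```

```text
[0.5295 0.2461 0.1569] [-0.0667 -0.5295  0.3295]
235 [73, 70, 74, 70, 71, 74, 72, 73, 71, 72, 69, 73, 69, 69, 77, 104, 153, 154, 156, 152, 155, 155, 153, 152, 150, 154, 154, 153, 154, 154, 154, 151, 156, 153, 155, 153, 154, 151, 155, 154, 152, 153, 152, 152, 154, 153, 152, 149, 131, 143, 152, 155, 154, 154, 155, 153, 152, 153, 153, 153, 153, 152, 154, 155, 157, 171, 188, 201, 202, 207, 212, 213, 212, 212, 209, 211, 213, 213, 217, 216]
245 [71, 71, 74, 73, 68, 74, 73, 75, 69, 75, 73, 73, 69, 71, 74, 109, 152, 152, 154, 154, 156, 154, 154, 154, 154, 155, 156, 156, 151, 158, 153, 155, 155, 156, 157, 156, 157, 156, 155, 153, 157, 155, 157, 155, 155, 159, 152, 153, 133, 139, 158, 155, 155, 155, 155, 157, 153, 152, 154, 156, 158, 157, 153, 157, 145, 94, 94, 90, 94, 94, 94, 94, 92, 92, 90, 90, 89, 95, 89, 90]
310 [69, 71, 71, 72, 71, 72, 71, 69, 70, 73, 75, 74, 72, 70, 78, 119, 149, 152, 153, 152, 151, 153, 149, 150, 152, 154, 154, 151, 153, 151, 156, 146, 137, 154, 152, 155, 151, 153, 154, 154, 155, 152, 152, 156, 154, 152, 155, 150, 138, 154, 154, 156, 156, 152, 153, 155, 155, 153, 154, 155, 152, 153, 154, 153, 130, 78, 79, 80, 80, 81, 80, 79, 82, 81, 81, 82, 79, 79, 82, 80]
```

The dark line has almost gone after release, so all three backs are flat together. Withdrawing upward and taking the final look.

Emit:
jog_arm:
  rows:
    - [[0,0,15,0],[0,0,35,0],[0,0,40,0],[0,-40,20,0],[0,-50,0,0],[0,-50,0,0],[0,-40,0,0],[0,0,0,0],[0,0,0,0],[0,0,0,0]]

```text
t: 39.95
position: [0.5295, 0.0676, 0.2672]
tcp_rot: [[0.999, -0.04, 0.0], [-0.04, -0.999, 0.001], [0.0, -0.001, -1.0]]
wrist_force: [-0.0, 0.4, -0.1]
width: 0.0856
```

Run:
```python
from h import *
o=get_obs(); im=grab_frame("wrist"); print(o["position"],o["wrist_force"])
sd=grab_frame("side"); sc=grab_frame("scene"); cv2.imwrite("pics/scene12.png",sc); cv2.imwrite("pics/side12.png",sd); cv2.imwrite("pics/w12.png",im)
out=np.zeros((600,800,3),np.uint8); out[:300,:400]=cv2.resize(im,(400,300)); out[:420,403:778]=cv2.resize(sc[250:355,290:384],None,fx=4,fy=4,interpolation=cv2.INTER_CUBIC)[:420,:375]
out[302:600,0:400]=cv2.resize(sd[140:215,160:260],(400,298),interpolation=cv2.INTER_CUBIC)
out[422:600,403:640]=cv2.resize(sc,(237,178)); cv2.imwrite("pics/v12.png",out)
```

```text
[0.5295 0.0676 0.2672] [-0.0368  0.4114 -0.0592]
```

View pics/v12.png

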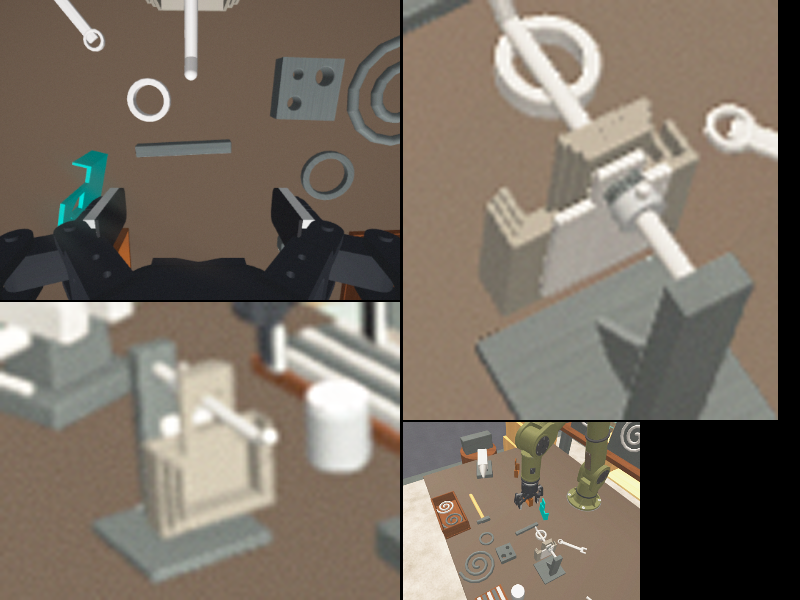

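All three pans hang nested and upright on the arm, tabs flush. The bystanders are where they were and the robot is clear. Handing in.

```bash
python3 -c "
from workcell import *
print(job_done())"
```

```text
the job is handed in; nothing more can be done
None
```

I hung the large, middle and small pans by their eyes in that order, and handed the job in at about 40 s of the 72 s allowed. No verdict was reported.

- **Presses:** The wrist force read about 9–10 N for each press. The buffer gave roughly 2 mm on the large pan, judged by how far the tool moved after contact. I eased back to about 5 N before each release.
- **Final look:** The last pictures show the three pans nested, upright and back to back, with the gripper clear. The bystanders look unmoved in the pictures; I did not measure them.
- **Small pan gap:** While I pressed the small pan, a line of just under 1 mm showed at its tab top. It almost vanished once I let go.
- **Not measured:** Pan-to-pan contact forces and the buffer's travel were inferred from wrist force and position, because neither can be read directly.

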